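Turn the lamb token over in the crate's tilting lid

ROBOT

A 6-joint arm with a two-finger parallel gripper is mounted at the origin on the work surface. World frame = base frame: x ahead of the robot, y to its left, z up, the work surface at z = 0. Lengths are in m, angles in rad, forces in N, time in s.
With the tool pointing down it reaches from about 0.35 to 0.85 m from the base axis. Payload 8.1 kg.
Tool frame: the origin (TCP) lies midway between the tips of the shut fingers; the grasp point (between the pads) lies ctrl.grasp_offset behind it (ctrl.grasp_offset is the distance from the TCP to the grasp point, in m); x points along the fingers, z is the direction in which the jaws open and shut, and the axes are right-handed (so a half turn about x gives the same grasp; the last joint's range is limited). The gripper opens to 93 mm and grips with 3 to 60 N. Pads are 15 mm wide; open, the fingers measure 128 mm over their backs; the gripper's body (75 mm by 188 mm) begins 65 mm behind the grasp point.
Start: joints at [-1.253, 0.13, 1.488, -0, 1.523, -0.085], TCP at [0.235, -0.552, 0.219] pointing down, gripper open.
Joint ranges: [-2.96, 2.96], [-0.89, 2.26], [0.02, 2.5], [-1.34, 4.48], [0, 2.73], [-2.66, 2.66]. Speed limits (rad/s): [2.39, 2.39, 2.79, 3.14, 3.14, 3.14].

INTERFACE

Orientations are given as a rotation vector (axis times angle).
In Python, from workcell import ctrl gives the robot as it stands.
- The arm moves only by the tool jog_arm, never from a script. Its argument "targets" is a list of rows, each an object with "translation": the shift along the tool's x, y, z in units of 40 mm (1.0 is 40 mm), a list of three; "spin": the turn about the tool's x in units of 5 degrees (1.0 is 5 degrees). A call has 1 to 8 rows; each row shifts and turns the commanded pose from where the row before left it, along the tool's axes as they then stand; what a row does not reach is not made up. A row lasts 1/12 s, in which the tool goes at most 41.7 mm and 7.16 degrees, less where a joint would pass 70% of its speed; a pose out of reach is approached as far as the arm can. A call is refused whole if a number of a shift passes 1 or a number of a turn 1, either way. A call with a gripper value outside its range is refused whole. "hand" is the closure, from 0 (fully open) to 1 (shut), set as the call begins (left out, the last holds). The fingers move at their own pace and stop on an object; "newtons" is the grip in N (left out, the last holds). Time passes only in rows, so rows that do not move let the fingers close. It gives the time, the measured TCP pose, the force and the opening at its end, in the units of the state.
- ctrl.sense(): the state, without advancing time (a new reading comes with each control period).
- ctrl.grab_frame(name): name is "side" or "top" or "wrist"; returns the picture (420x560x3 uint8, red, green, blue); there is no depth.
- ctrl.get_calibration(name): a dict with "K" (3x3 intrinsics, pixels), "cam_to_world" (4x4, takes a point from camera to world coordinates); the wrist camera has in their place "tool_from_camera" (4x4, takes a point from camera to tool coordinates, whose origin is the TCP and whose axes are the tool frame's). Camera axes: x right, y down, z forward; pixel columns grow to the right and rows downward; lengths in m; the calibration is good to about 2 mm. A picture is of the moment at which its call begins: read the wrist's pose just before it. get_calibration takes no time and is no camera call.
- ctrl.finish_job(): hands the job in, once; it reports no verdict.
The state is a dict: "t": time; "q": joint angles; "qvel": joint speeds; "joint_torque": joint torques, N m; "ee_pos": TCP position; "orientation": TCP orientation; "ft_force": force on the tool from outside, world axes, zero at the start; "moment": the same for the moment, N m; "gripper_width": finger opening in m.
Only numpy, scipy, OpenCV 4.12 (cv2) and the standard library are available. Lean on these libraries where they do the work, as an engineer would, in place of code of your own. Each camera call takes 0.05 s, during which the arm holds its last target. There are 200 camera calls.

TASK

Turn the clay token over so that its lamb side shows, by tilting the crate's lid and never touching the token itself: first push the birch whistle gently along its V-groove right up to the stop, so that the brass cam lock can swing, and turn the lock fully open; then raise the lid by its leaning wooden fin until the token slides off its deck and tumbles onto its other face on the lower landing. Lower the lid gently until it is fully closed, turn the lock fully back over it and let go, with the whistle still at its stop in the groove and the other wares left where they are.

Things in the scene. Friction and masses are not known exactly. Their poses are not given: they have to be found in the camera images.
- crate: spruce crate fixed on the table, turned up to 15 deg. Origin on the table, z up; spans x -115..115, y -160..150 mm. The lid (top face 90 mm above the table when closed) covers x -100..100, y -70..140; beyond it, y -160..-70, is a fixed ledge 76 mm above the table with the cam lock (x -75, y -125) and the V-groove. Crate mm below means this frame, z above the table
- groove_start (a point): open end of the wooden V-groove on its axis line (crate x -40, y -95, z 93.5 mm). The groove runs from here along crate +x for 125 mm to the stop; its two 45 deg rails top out at z 91 mm, 10 mm either side of the line
- groove_stop (a point): centre of the stop face that closes the +x end of the V-groove (crate x 85, y -95, 93.5 mm above the table); the stop block is 36 mm wide and rises 103 mm above the table
- whistle: birch whistle, round rod 70 mm long (along its x, = crate x), 18 mm thick, square ends, about 20 g, loose in the V-groove; origin mid-axis. Starts with its middle at crate x 0..12 mm, in the way of the opening cam tongue; slides to crate +x with under 1 N, middle at x 50 mm when at the stop. Its -x end is free: at least 34 mm of room to the locked tongue
- token: square fired-clay token 50 x 50 x 8 mm, about 40 g, loose in the lid's tray. Origin at its centre; its z axis points out of its plain face, the lamb relief is on the -z face. It starts on the deck, plain face up (z up), lamb hidden below
- cam_grip (a point): point to grip the cam lock, on its upright axis, crate z 119 mm. Brass thumb bar 10 mm thick, 40 mm long, z 98..128 mm, pointing along the tongue: along crate y when locked (grip across it, along crate x). Below it, z 92..98 mm, the tongue, 12 mm wide, reaches 63 mm from the axis over the lid's edge; hub 26 mm across
- cam (a joint): cam lock angle, rad: 0 locked (tongue along crate +y, over the lid's edge, holding the lid down), grows clockwise seen from above, to 1.4 fully open (tongue nearly along crate +x). It stays where it is left; about 0.05 N m of friction
- lid_hinge (a point): middle of the lid's hinge line: at crate x 0, y 140, 82 mm above the table; the line runs along crate x
- lid (a joint): lid angle, rad: 0 closed (level), grows as the ledge-side (-y) edge goes up, stop at 1.15 (66 deg). About 0.55 kg; falls shut when let go. The token reliably tumbles over when the lid is raised steadily (about 0.3 rad/s) to about 1.1 and held there for a second
- fin_grip (a point): grip point on the lid's flat wooden fin: 10 mm thick, 40 mm wide along crate x, 37 mm up the fin, 20 mm below its top edge. Lid closed: crate x 55, y -18, z 125 mm, and the fin leans 20 deg from vertical, its top towards crate -y; a tool gripping it squarely across its thickness leans 20 deg and turns with the lid to about 43 deg the other way. 25 mm or more is free around it
- deck (a point): centre of the tray's upper deck surface (lid closed: crate x -50, y -32.5, z 117.5 mm); 45 mm long in y, 58 wide. The tray is a channel along crate y in the lid, 58 mm wide inside, 68 outside, walls up to z 140 mm (end wall by the hinge z 165): deck at the ledge end, then trough, then landing
- trough (a point): centre of the trough floor between deck and landing (lid closed: crate x -50, y 11.5, z 90 mm); 43 mm long in y, 27.5 mm below the deck. The token tips into it nose first and topples on over
- landing (a point): centre of the lower landing of the tray, on its surface (closed: crate x -50, y 64, 111.5 mm above the table); landing 62 mm long in y, 58 mm wide, at the hinge end of the tray, 6 mm lower than the deck. The token ends here, lamb side up
- lamb_whistle: yellow clay lamb whistle, about 85 x 35 x 63 mm, stands on the table off the ledge end of the crate; bystander
- handbell: small brass handbell, 54 mm across, 78 mm high, standing; bystander
- coin_dish: shallow copper coin dish, 100 mm across, 25 mm high; bystander
- rattle: painted wooden rattle, 55 mm across, 95 mm high, standing on its drum; bystander
- spare_whistle_a: loose turned birch whistle, 90 mm long, 20 mm thick, lying on the table beyond the crate; bystander
- spare_whistle_b: loose turned birch whistle, 110 mm long, 22 mm thick, lying on the table beyond the crate; bystander

How it is judged:
By the outcome, as a careful person would: the job done as asked, in the order asked, and still so for the second after the job is handed in, with the robot touching nothing.
It also fails if it takes over 72 s, if anything falls off the work surface, if the arm or the gripper's body presses on something with over 40 N, if the wrist force passes 120 N, or if a joint passes its speed limit or range.

## Working session

There is one attempt and no reset: what is moved stays moved. The work goes in short steps, Python scripts to look and compute and a tool call to move; the robot and the scene stay as the last step left them, time stands still between calls to the robot, and variables do not carry over. Pictures are saved under pics/ and viewed, about 8 in all and at most 12, crops included, and the job is handed in when it is done.

Besides the shell and the picture viewer there is one more tool, called after "Emit:" as name([rows], argument=value, ...), one row to a line, values as JSON. jog_arm: Moves the arm, as the interface text tells. Its arguments: {"type":"object","properties":{"targets":{"type":"array"},"hand":{"type":"number"},"newtons":{"type":"number"}},"required":["targets"]}

```bash
mkdir -p pics; ls
python3 - <<'E'
from workcell import ctrl
import cv2,numpy as np
np.set_printoptions(precision=4,suppress=True)
for n in("top","side"):
    f=ctrl.grab_frame(n); cv2.imwrite(f"pics/{n}0.png",cv2.resize(f[:,:,::-1],(800,600),interpolation=cv2.INTER_CUBIC))
    c=ctrl.get_calibration(n); print(n,c["K"],c["cam_to_world"])
print(ctrl.get_calibration("wrist")); print(ctrl.sense(),ctrl.grasp_offset)
E
```

```text
pics
top [[419.3205   0.     280.5156]
 [  0.     419.3205 203.1889]
 [  0.       0.       1.    ]] [[ 0.0004 -0.9841  0.1774  0.5013]
 [-0.9998  0.0032  0.0201  0.0862]
 [-0.0203 -0.1773 -0.9839  0.8941]
 [ 0.      0.      0.      1.    ]]
side [[416.1935   0.     280.6575]
 [  0.     416.1935 203.263 ]
 [  0.       0.       1.    ]] [[ 0.9438 -0.2184  0.2481  0.3862]
 [-0.3305 -0.6027  0.7263 -0.6155]
 [-0.0091 -0.7675 -0.641   0.734 ]
 [ 0.      0.      0.      1.    ]]
{'K': array([[337.8433,   0.    , 286.8042],
       [  0.    , 337.8433, 207.1318],
       [  0.    ,   0.    ,   1.    ]]), 'tool_from_camera': array([[-0.0009, -0.2882,  0.9576, -0.166 ],
       [ 0.0001, -0.9576, -0.2882,  0.0798],
       [ 1.    , -0.0002,  0.0009, -0.0011],
       [ 0.    ,  0.    ,  0.    ,  1.    ]])}
{'t': 0.1, 'q': array([-1.2534,  0.1311,  1.4892, -0.    ,  1.523 , -0.0854]), 'qvel': array([ 0.0009, -0.0009, -0.0008,  0.0002, -0.0016, -0.0008]), 'joint_torque': array([  0.001 , -56.1339, -49.3097,   0.0771,   0.0291,  -0.0001]), 'ee_pos': array([ 0.2351, -0.5515,  0.2177]), 'orientation': array([ 0.9086,  1.3746, -0.9069]), 'ft_force': array([-1.1228, -0.6852,  1.4167]), 'moment': array([-0.0195,  0.0036,  0.0146]), 'gripper_width': 0.0928483602820896} 0.0188
```

View pics/top0.png

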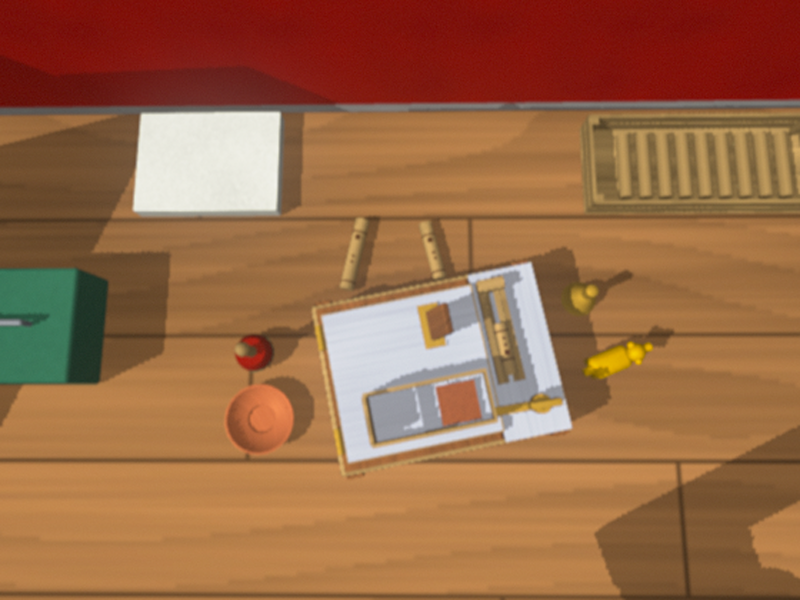

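View pics/side0.png

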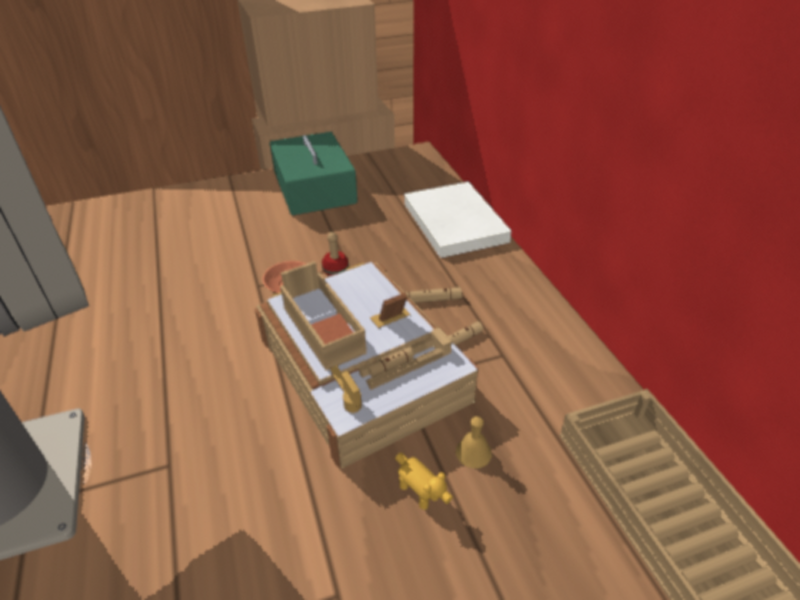

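```bash
cat > h.py <<'E'
from workcell import ctrl
import cv2,numpy as np,json,os
from scipy.spatial.transform import Rotation as Ro
np.set_printoptions(precision=4,suppress=True)
def proj(n,P,s=1/.7):
    c=ctrl.get_calibration(n); M=np.array(c["cam_to_world"])
    p=(np.atleast_2d(P)-M[:3,3])@M[:3,:3]; u=p@np.array(c["K"]).T
    return u[:,:2]/u[:,2:]*s
def c2w(th,P):
    x,y,a=th; P=np.atleast_2d(np.array(P,float))/1000
    return np.c_[Ro.from_euler('z',a).apply(P)+[x,y,0]]
def crate(): return np.array(json.load(open('crate.json')))
def go(P,jaw,pr=True):
    """P crate mm of TCP, jaw: angle (deg, crate) of tool z; prints tool-frame shift units & spin units"""
    th=crate(); s=ctrl.sense(); R=Ro.from_rotvec(s["orientation"])
    d=R.inv().apply(c2w(th,P)[0]-s["ee_pos"])/.04
    z=R.as_matrix()[:,2]; now=np.degrees(np.arctan2(z[1],z[0])-th[2])
    dw=(jaw-now+90)%180-90   # ccw from above; tool x is down -> spin negative
    here=Ro.from_euler('z',-th[2]).apply(s["ee_pos"]-[th[0],th[1],0])*1000
    print("t",round(s["t"],2),"crate TCP",here.round(1),"jaw",round(now,1),"w",s["gripper_width"],"F",s["ft_force"],"q6",s["q"][5])
    print("shift units",d.round(3),"spin units",round(-dw/5,2),"x-axis",R.as_matrix()[:,0])
E
python3 - <<'E'
from h import *
from scipy.optimize import least_squares
P=np.array([[-115,-160,76],[115,-160,76],[-16,-60,140],[-84,-60,140],[-16,100,165],[-84,100,165],[-115,-160,76],[115,-160,76],[92,-95,103]])
U=np.array([[571,430],[531,262],[487,369],[496,416],[363,393],[373,446],[337,461],[476,373],[491,284]])
n=['top']*6+['side']*2+['top']
def f(th):
    W=c2w(th,P); return np.concatenate([proj(n[i],W[i])[0]-U[i] for i in range(len(P))])
r=least_squares(f,[.5,0,.2],loss='soft_l1',f_scale=3); print(r.x,np.degrees(r.x[2])); print(r.fun.reshape(-1,2))
json.dump(list(r.x),open('crate.json','w'))
for nm,p in dict(cam=[-75,-125,128],fin=[55,-18,125],deck=[-50,-32.5,125],gs=[-40,-95,93.5],stop=[85,-95,103]).items(): print(nm,c2w(r.x,p)[0],proj('top',c2w(r.x,p)),proj('side',c2w(r.x,p)))
go([-52,-95,130],90)
f=cv2.imread('pics/top0.png'); cv2.imwrite('pics/c1.png',cv2.resize(f[240:490,300:600],(800,667),interpolation=cv2.INTER_CUBIC)[:600])
E
```

```text
[0.5437 0.0545 0.1916] 10.975102274137585
[[  1.2328  -1.0373]
 [  1.4686   0.7692]
 [  1.1219  -1.8421]
 [  4.0897   5.9485]
 [ -2.6981  -1.3074]
 [ -2.4612   2.9804]
 [  0.1876 -26.9871]
 [  0.9713  -4.1175]
 [  1.9025  -0.0815]]
cam [ 0.4939 -0.0825  0.128 ] [[548.0373 404.2828]] [[349.7777 379.4737]]
fin [0.6012 0.0473 0.125 ] [[442.9713 319.6728]] [[394.0734 303.7907]]
deck [0.5008 0.0131 0.125 ] [[471.1121 398.6144]] [[337.0586 333.4491]]
gs [ 0.5226 -0.0464  0.0935] [[513.7386 381.8622]] [[363.7711 372.64  ]]
stop [ 0.6453 -0.0226  0.103 ] [[494.039  288.9583]] [[436.7953 336.8087]]
t 0.1 crate TCP [-418.4 -536.1  217.7] jaw -77.9 w 0.0928483602820896 F [-1.1228 -0.6852  1.4167] q6 -0.08541904655345768
shift units [ 2.209 11.269 -8.859] spin units 2.42 x-axis [-0.0005  0.0016 -1.    ]
```

View pics/c1.png

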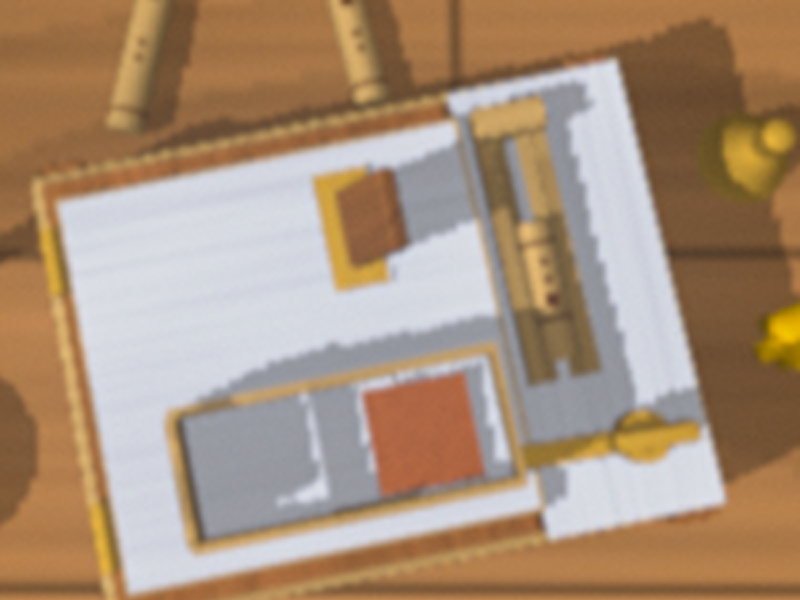

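Run:
```python
from h import *
from scipy.optimize import least_squares
P=np.array([[-115,-160,76],[115,-160,76],[-16,-60,140],[-84,-60,140],[85,-77,103],[85,-113,103],[-40,-95,91],[-75,-125,128],[115,-160,76]])
U=np.array([[571.5,428.5],[531,261.7],[484.9,369.7],[497.3,420.7],[479.3,291.7],[505.5,288],[511.9,381.4],[545.6,402],[476,373]])
n=['top']*8+['side']
def f(th):
    W=c2w(th,P); return np.concatenate([proj(n[i],W[i])[0]-U[i] for i in range(len(P))])
r=least_squares(f,[.5,0,.2],loss='soft_l1',f_scale=3); print(r.x,np.degrees(r.x[2])); print(r.fun.reshape(-1,2))
json.dump(list(r.x),open('crate.json','w'))
for x in(-40,-35,-30,-25,-20): print(x,proj('top',c2w(r.x,[x,-95,100])))
go([-54,-95,180],90)
```

```text
[0.5441 0.0568 0.1893] 10.845850283410027
[[-1.163   0.486 ]
 [ 0.0324  1.0298]
 [ 1.3491 -2.7267]
 [ 0.7622  1.0784]
 [-0.0078 -0.3479]
 [ 0.1462 -1.7116]
 [-0.2715  0.4044]
 [ 0.4862  2.2319]
 [ 0.4456 -5.0611]]
-40 [[512.7433 381.6184]]
-35 [[511.8985 377.8217]]
-30 [[511.0555 374.0337]]
-25 [[510.2145 370.2542]]
-20 [[509.3753 366.4833]]
t 0.1 crate TCP [-418.  -539.3  217.7] jaw -77.8 w 0.0928483602820896 F [-1.1228 -0.6852  1.4167] q6 -0.08541904655345768
shift units [ 0.959 11.247 -8.925] spin units 2.45 x-axis [-0.0005  0.0016 -1.    ]
```

Emit:
jog_arm([
  {"translation": [0, 0.78, -0.62], "spin": 0},
  {"translation": [0, 0.78, -0.62], "spin": 0},
  {"translation": [0, 0.78, -0.62], "spin": 0},
  {"translation": [0, 0.78, -0.62], "spin": 0},
  {"translation": [0, 0.78, -0.62], "spin": 0},
  {"translation": [0, 0.78, -0.62], "spin": 0},
  {"translation": [0, 0.78, -0.62], "spin": 0},
  {"translation": [0, 0.78, -0.62], "spin": 0},
], hand=1, newtons=20)

```text
t: 0.77
ee_pos: [0.3873, -0.2697, 0.2183]
orientation: [0.908, 1.373, -0.908]
ft_force: [0.6, -0.2, 0.2]
gripper_width: 0.0444
```

Emit:
jog_arm([
  {"translation": [0, 0.78, -0.62], "spin": 0},
  {"translation": [0, 0.78, -0.62], "spin": 0},
  {"translation": [0, 0.78, -0.62], "spin": 0},
  {"translation": [0, 0.78, -0.62], "spin": 0},
  {"translation": [0, 0.78, -0.62], "spin": 0},
  {"translation": [0, 0, 0], "spin": 1},
  {"translation": [0, 0, 0], "spin": 1},
  {"translation": [0, 0, 0], "spin": 0.45},
])

```text
t: 1.43
ee_pos: [0.482, -0.0951, 0.2181]
orientation: [1.07, 1.293, -1.071]
ft_force: [0.4, -1.0, 0.0]
gripper_width: 0.0
```

```bash
python3 -c "
from h import *
go([-54,-95,150],90)"
```

```text
t 1.43 crate TCP [ -89.6 -137.5  218.1] jaw -90.2 w 4.802921137745135e-05 F [ 0.361  -0.9742  0.0145] q6 1.085159222817633
shift units [ 1.701  0.889 -1.065] spin units -0.03 x-axis [-0.0011  0.0002 -1.    ]
```

Emit:
jog_arm([
  {"translation": [0, 0.45, -0.53], "spin": 0},
  {"translation": [0, 0.44, -0.53], "spin": 0},
  {"translation": [0.85, 0, 0], "spin": 0},
  {"translation": [0.85, 0, 0], "spin": 0},
  {"translation": [0, 0, 0], "spin": 0},
])

```text
t: 1.85
ee_pos: [0.5045, -0.0467, 0.1433]
orientation: [1.065, 1.303, -1.074]
ft_force: [-0.8, -0.4, -1.3]
gripper_width: 0.0003
```

Run:
```python
from h import *
go([-53,-95,95],90)
f=ctrl.grab_frame("wrist"); g=ctrl.grab_frame("side"); c=cv2.resize(g[190:330,170:350],(720,560),interpolation=cv2.INTER_CUBIC)
s=ctrl.sense(); M=np.eye(4); M[:3,:3]=Ro.from_rotvec(s["orientation"]).as_matrix(); M[:3,3]=s["ee_pos"]
W=M@ctrl.get_calibration("wrist")["tool_from_camera"]; K=ctrl.get_calibration("wrist")["K"]
f=cv2.resize(f,(800,600)).copy()
for p in([-75,-125,128],[-40,-95,91],[-35,-95,102],[85,-95,103],[-75,-62,98]):
    q=(c2w(crate(),p)[0]-W[:3,3])@W[:3,:3]; u=K@q; u=u[:2]/u[2]/.7; print(p,u); cv2.circle(f,tuple(int(v) for v in u),3,(0,255,0),1) if abs(u).max()<2000 else 0
cv2.imwrite('pics/w1.png',f[:,:,::-1]); cv2.imwrite('pics/s1.png',c[:,:,::-1])
```

```text
t 1.85 crate TCP [-58.4 -94.2 143.3] jaw -90.0 w 0.0003126623965131264 F [-0.8338 -0.3805 -1.3129] q6 1.1873176360729896
shift units [1.207 0.147 0.025] spin units 0.01 x-axis [-0.0111  0.0021 -0.9999]
[-75, -125, 128] [479.1126 389.9664]
[-40, -95, 91] [409.5937 288.2105]
[-35, -95, 102] [409.5697 284.3652]
[85, -95, 103] [409.4939 -16.0032]
[-75, -62, 98] [342.3469 360.7057]
```

View pics/w1.png

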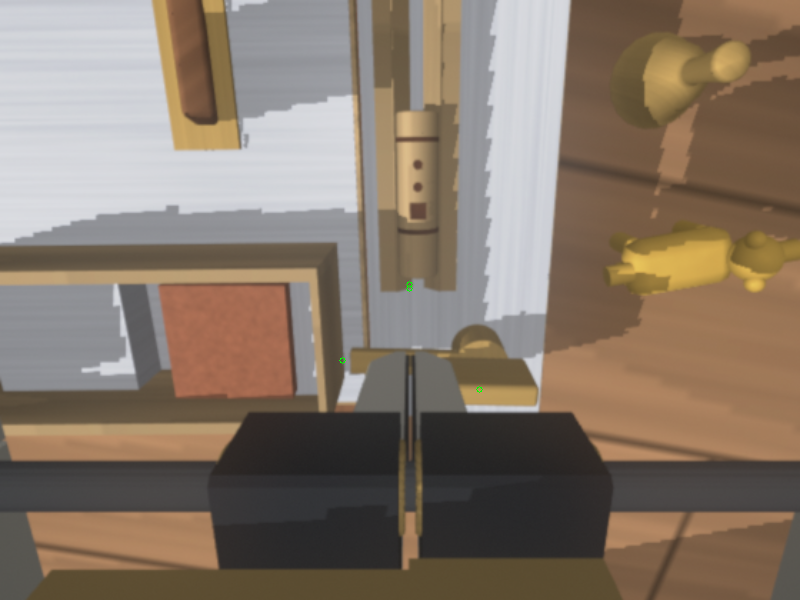

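Run:
```python
from h import *
th=crate(); th[:2]+=c2w([0,0,th[2]],[-1,-2.5,0])[0,:2]; json.dump(list(th),open('crate.json','w'))
go([-54,-95,95.5],90)
```

```text
t 1.95 crate TCP [-54.7 -93.3 149.5] jaw -90.0 w 0.00030555195651454567 F [ 0.3023 -0.1633  0.5243] q6 1.1873221732884793
shift units [1.35  0.022 0.044] spin units -0.0 x-axis [-0.0041  0.0008 -1.    ]
```

Emit:
jog_arm([
  {"translation": [0.3, 0.02, 0.04], "spin": 0},
  {"translation": [0.4, 0, 0], "spin": 0},
  {"translation": [0.3, 0, 0], "spin": 0},
  {"translation": [0.2, 0, 0], "spin": 0},
  {"translation": [0.15, 0, 0], "spin": 0},
  {"translation": [0, 0, 0], "spin": 0},
  {"translation": [0, 0, 0], "spin": 0},
])

```text
t: 2.53
ee_pos: [0.5102, -0.0496, 0.0969]
orientation: [1.069, 1.293, -1.069]
ft_force: [-0.2, 0.6, 0.2]
gripper_width: 0.0003
```

Run:
```python
from h import *
go([7.5,-95,95.5],90)
g=ctrl.grab_frame("side"); c=cv2.resize(g[190:330,170:350],(720,560),interpolation=cv2.INTER_CUBIC)
cv2.imwrite('pics/s2.png',c[:,:,::-1])
```

```text
t 2.53 crate TCP [-52.4 -95.6  96.9] jaw -90.0 w 0.0002989771808597259 F [-0.1575  0.5853  0.2428] q6 1.1850221472536628
shift units [ 0.034  1.497 -0.016] spin units -0.01 x-axis [ 0. -0. -1.]
```

View pics/s2.png

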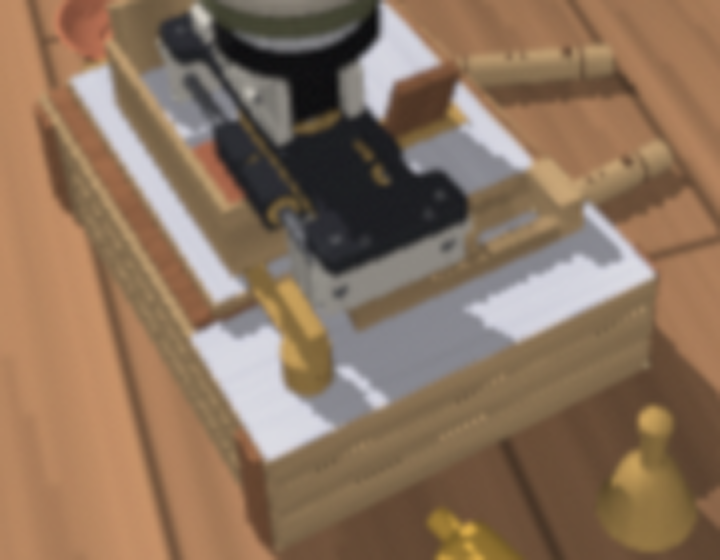

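Emit:
jog_arm([
  {"translation": [0.03, 0.08, 0], "spin": 0},
  {"translation": [0, 0.08, 0], "spin": 0},
  {"translation": [0, 0.08, 0], "spin": 0},
  {"translation": [0, 0.08, 0], "spin": 0},
  {"translation": [0, 0.08, 0], "spin": 0},
  {"translation": [0, 0.08, 0], "spin": 0},
  {"translation": [0, 0.08, 0], "spin": 0},
  {"translation": [0, 0.08, 0], "spin": 0},
])

```text
t: 3.25
ee_pos: [0.5355, -0.0446, 0.0954]
orientation: [1.069, 1.293, -1.069]
ft_force: [-1.6, 1.2, 0.6]
gripper_width: 0.0005
```

Emit:
jog_arm([
  {"translation": [0, 0.08, 0], "spin": 0},
  {"translation": [0, 0.08, 0], "spin": 0},
  {"translation": [0, 0.08, 0], "spin": 0},
  {"translation": [0, 0.08, 0], "spin": 0},
  {"translation": [0, 0.08, 0], "spin": 0},
  {"translation": [0, 0.08, 0], "spin": 0},
  {"translation": [0, 0.06, 0], "spin": 0},
  {"translation": [0, 0.06, 0], "spin": 0},
])

```text
t: 3.92
ee_pos: [0.5591, -0.0401, 0.0954]
orientation: [1.069, 1.293, -1.069]
ft_force: [-1.2, 0.2, 0.1]
gripper_width: 0.0004
```

```bash
python3 -c "
from h import *
go([7.5,-95,95.5],90)"
```

```text
t 3.92 crate TCP [ -2.6 -95.5  95.4] jaw -90.0 w 0.00042797181182693177 F [-1.1736  0.248   0.078 ] q6 1.2186732533808056
shift units [-0.001  0.252 -0.013] spin units -0.0 x-axis [-0. -0. -1.]
```

Emit:
jog_arm([
  {"translation": [0, 0.04, 0], "spin": 0},
  {"translation": [0, 0.04, 0], "spin": 0},
  {"translation": [0, 0.04, 0], "spin": 0},
  {"translation": [0, 0.03, 0], "spin": 0},
  {"translation": [0, 0.03, 0], "spin": 0},
  {"translation": [0, 0, 0], "spin": 0},
])

```text
t: 4.42
ee_pos: [0.5661, -0.0388, 0.0955]
orientation: [1.069, 1.292, -1.069]
ft_force: [-0.4, -0.6, 0.2]
gripper_width: 0.0006
```

Emit:
jog_arm([
  {"translation": [0, 0.02, 0], "spin": 0},
  {"translation": [0, 0.02, 0], "spin": 0},
  {"translation": [0, 0, 0], "spin": 0},
])

```text
t: 4.67
ee_pos: [0.5666, -0.0387, 0.0954]
orientation: [1.068, 1.294, -1.07]
ft_force: [-4.8, -1.0, 3.0]
gripper_width: 0.0006
```

Emit:
jog_arm([
  {"translation": [0, 0.02, 0], "spin": 0},
  {"translation": [0, 0.02, 0], "spin": 0},
  {"translation": [0, 0, 0], "spin": 0},
])

```text
t: 4.92
ee_pos: [0.5667, -0.0387, 0.0952]
orientation: [1.066, 1.296, -1.073]
ft_force: [-12.5, -2.7, 8.3]
gripper_width: 0.0004
```

Emit:
jog_arm([
  {"translation": [0, -0.15, 0], "spin": 0},
  {"translation": [0, -0.3, 0], "spin": 0},
  {"translation": [-0.6, 0, 0], "spin": 0},
  {"translation": [-0.6, 0, 0], "spin": 0},
  {"translation": [0, -0.4, 0], "spin": 0},
  {"translation": [0, 0, 0], "spin": 0},
  {"translation": [0, 0, 0], "spin": 0},
])

```text
t: 5.5
ee_pos: [0.5356, -0.0447, 0.1435]
orientation: [1.069, 1.292, -1.069]
ft_force: [-0.6, 0.0, -0.5]
gripper_width: 0.0004
```

```bash
cat >> h.py <<'E'
def wpic(fn,pts):
    f=ctrl.grab_frame("wrist"); s=ctrl.sense(); M=np.eye(4); M[:3,:3]=Ro.from_rotvec(s["orientation"]).as_matrix(); M[:3,3]=s["ee_pos"]
    c=ctrl.get_calibration("wrist"); W=M@c["tool_from_camera"]; f=cv2.resize(f,(800,600)).copy()
    for p in pts:
        q=(c2w(crate(),p)[0]-W[:3,3])@W[:3,:3]; u=c["K"]@q; u=u[:2]/u[2]/.7; print(p,u); cv2.circle(f,tuple(int(v) for v in u),3,(0,255,0),1)
    cv2.imwrite(fn,f[:,:,::-1])
E
python3 - <<'E'
from h import *
go([-75,-125,150],0)
wpic('pics/w2.png',[[15,-95,102.5],[85,-95,102.5],[85,-77,103],[85,-113,103],[-40,-95,91],[45,-46,90]])
E
```

```text
t 5.5 crate TCP [-26.5 -95.6 143.5] jaw -90.0 w 0.0003604447454882003 F [-0.5614  0.0219 -0.4856] q6 1.2035270166629566
shift units [-0.163 -1.212  0.737] spin units 17.99 x-axis [ 0.0009 -0.     -1.    ]
[15, -95, 102.5] [410.2678 242.4727]
[85, -95, 102.5] [410.2381  65.1662]
[85, -77, 103] [364.0436  64.9677]
[85, -113, 103] [456.4323  64.9291]
[-40, -95, 91] [410.244  349.6849]
[45, -46, 90] [298.6571 169.7829]
```

View pics/w2.png

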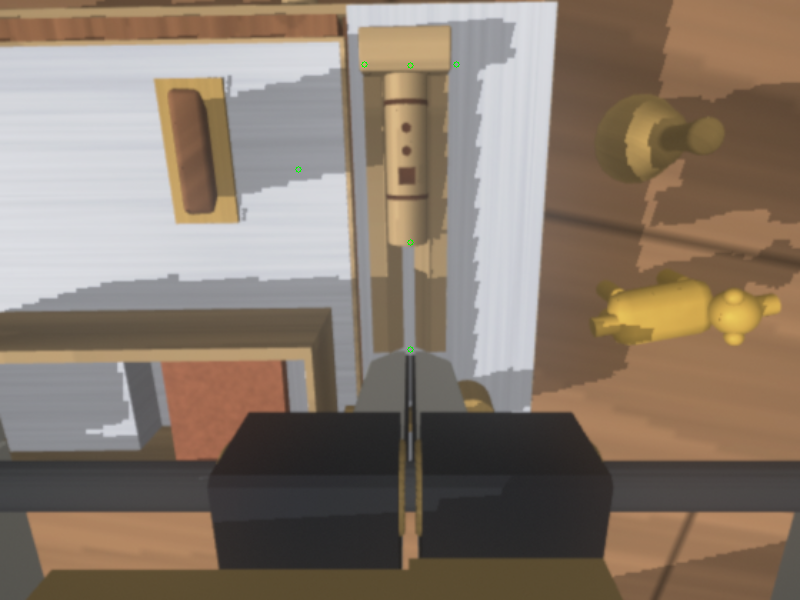

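Run:
```python
from h import *
th=crate(); p=c2w(th,[-40,-95,0])[0]; th[2]+=np.radians(.7); th[:2]+=(p-c2w(th,[-39,-95,0])[0])[:2]; json.dump(list(th),open('crate.json','w')); print(th)
go([-75,-125,150],0)
```

```text
[0.5414 0.0542 0.2015]
t 5.55 crate TCP [-25.6 -95.6 143. ] jaw -90.7 w 0.0001700628422773147 F [ 0.3973 -0.5266  0.2233] q6 1.2035307052155202
shift units [-0.176 -1.227  0.751] spin units 17.85 x-axis [-0.0001  0.0002 -1.    ]
```

Emit:
jog_arm([
  {"translation": [-0.18, -0.4, 0.25], "spin": 0},
  {"translation": [0, -0.41, 0.25], "spin": 0},
  {"translation": [0, -0.41, 0.25], "spin": 0},
  {"translation": [0, 0, 0], "spin": -1},
  {"translation": [0, 0, 0], "spin": -1},
  {"translation": [0, 0, 0], "spin": -1},
  {"translation": [0, 0, 0], "spin": -1},
  {"translation": [0, 0, 0], "spin": -1},
], hand=0.57)

```text
t: 6.22
ee_pos: [0.4931, -0.083, 0.1495]
orientation: [0.734, 1.445, -0.734]
ft_force: [-0.2, -0.6, -0.3]
gripper_width: 0.0398
```

Emit:
jog_arm([
  {"translation": [0, 0, 0], "spin": -1},
  {"translation": [0, 0, 0], "spin": -1},
  {"translation": [0, 0, 0], "spin": -1},
  {"translation": [0, 0, 0], "spin": -1},
  {"translation": [0, 0, 0], "spin": -1},
  {"translation": [0, 0, 0], "spin": -1},
  {"translation": [0, 0, 0], "spin": -1},
  {"translation": [0, 0, 0], "spin": -1},
])

```text
t: 6.88
ee_pos: [0.4932, -0.083, 0.1495]
orientation: [0.191, 1.564, -0.19]
ft_force: [-0.4, -0.3, 0.7]
gripper_width: 0.0401
```

Emit:
jog_arm([
  {"translation": [0, 0, 0], "spin": -1},
  {"translation": [0, 0, 0], "spin": -1},
  {"translation": [0, 0, 0], "spin": -1},
  {"translation": [0, 0, 0], "spin": -1},
  {"translation": [0, 0, 0], "spin": -1},
  {"translation": [0, 0, 0], "spin": -0.15},
  {"translation": [0, 0, 0], "spin": 0},
  {"translation": [0, 0, 0], "spin": 0},
])

```text
t: 7.55
ee_pos: [0.4932, -0.0831, 0.15]
orientation: [-0.156, 1.566, 0.157]
ft_force: [0.1, 0.7, -0.4]
gripper_width: 0.0398
```

Run:
```python
from h import *
go([-75,-125,101],0)
wpic('pics/w3.png',[[-75,-125,128],[-75,-105,128],[-75,-145,128],[-75,-62,98],[-40,-95,91]])
```

```text
t 7.55 crate TCP [ -74.7 -124.9  150. ] jaw -0.1 w 0.03981653176999321 F [ 0.0648  0.7411 -0.39  ] q6 -0.4689085000157024
shift units [ 1.226 -0.003 -0.007] spin units -0.02 x-axis [-0.0009  0.0003 -1.    ]
[-75, -125, 128] [411.0186 351.5916]
[-75, -105, 128] [410.9753 306.536 ]
[-75, -145, 128] [411.0595 394.1629]
[-75, -62, 98] [410.7422 193.4826]
[-40, -95, 91] [484.0833 262.5   ]
```

View pics/w3.png

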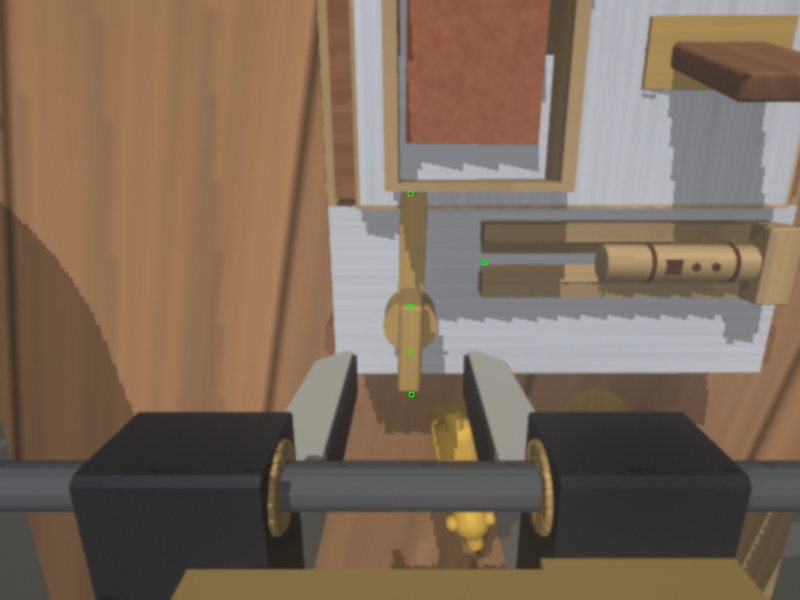

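Emit:
jog_arm([
  {"translation": [0.4, 0, 0], "spin": 0},
  {"translation": [0.4, 0, 0], "spin": 0},
  {"translation": [0.3, 0.03, 0], "spin": 0},
  {"translation": [0.12, 0, 0], "spin": 0},
  {"translation": [0, 0, 0], "spin": 0},
])

```text
t: 8.02
ee_pos: [0.4919, -0.0816, 0.1002]
orientation: [-0.157, 1.568, 0.159]
ft_force: [0.5, 0.2, 0.2]
gripper_width: 0.0401
```

Emit:
jog_arm([
  {"translation": [0, 0, 0], "spin": 0},
  {"translation": [0, 0, 0], "spin": 0},
  {"translation": [0, 0, 0], "spin": 0},
  {"translation": [0, 0, 0], "spin": 0},
  {"translation": [0, 0, 0], "spin": 0},
], hand=1, newtons=20)

```text
t: 8.43
ee_pos: [0.4935, -0.0822, 0.1025]
orientation: [-0.159, 1.564, 0.158]
ft_force: [-0.4, 0.2, 0.6]
gripper_width: 0.0114
```

```bash
python3 -c "
from h import *
go([-75,-125,101],-80)"
```

```text
t 8.43 crate TCP [ -74.3 -124.1  102.5] jaw 0.0 w 0.011390666469084928 F [-0.4435  0.2458  0.6261] q6 -0.4695319185792101
shift units [ 0.036 -0.023 -0.019] spin units 16.01 x-axis [ 0.001  -0.0003 -1.    ]
```

Emit:
jog_arm([
  {"translation": [0, 0, 0], "spin": 0.5},
  {"translation": [0, 0, 0], "spin": 0.8},
  {"translation": [0, 0, 0], "spin": 0.8},
  {"translation": [0, 0, 0], "spin": 0.8},
  {"translation": [0, 0, 0], "spin": 0.8},
  {"translation": [0, 0, 0], "spin": 0.8},
  {"translation": [0, 0, 0], "spin": 0.8},
  {"translation": [0, 0, 0], "spin": 0.8},
])

```text
t: 9.1
ee_pos: [0.4936, -0.0823, 0.1025]
orientation: [0.261, 1.554, -0.262]
ft_force: [0.8, -0.7, 0.5]
gripper_width: 0.0097
```

Emit:
jog_arm([
  {"translation": [0, 0, 0], "spin": 0.8},
  {"translation": [0, 0, 0], "spin": 0.8},
  {"translation": [0, 0, 0], "spin": 0.8},
  {"translation": [0, 0, 0], "spin": 0.8},
  {"translation": [0, 0, 0], "spin": 0.8},
  {"translation": [0, 0, 0], "spin": 0.8},
  {"translation": [0, 0, 0], "spin": 0.8},
  {"translation": [0, 0, 0], "spin": 0.8},
])

```text
t: 9.77
ee_pos: [0.494, -0.0827, 0.1025]
orientation: [0.696, 1.454, -0.696]
ft_force: [3.5, -2.5, -1.4]
gripper_width: 0.0097
```

```bash
python3 -c "
from h import *
go([-75,-125,101],-80.2); print(ctrl.sense()['moment'])"
```

```text
t 9.77 crate TCP [ -73.8 -124.6  102.5] jaw -62.7 w 0.009719850866926106 F [ 3.4961 -2.5083 -1.4324] q6 0.6246612030554293
shift units [ 0.037 -0.031 -0.006] spin units 3.51 x-axis [ 0.0022 -0.0011 -1.    ]
[-0.4831 -0.5229  0.0002]
```

Emit:
jog_arm([
  {"translation": [0, 0, 0], "spin": 0.8},
  {"translation": [0, 0, 0], "spin": 0.8},
  {"translation": [0, 0, 0], "spin": 0.8},
  {"translation": [0, 0, 0], "spin": 0.6},
  {"translation": [0, 0, 0], "spin": 0.4},
  {"translation": [0, 0, 0], "spin": 0.3},
  {"translation": [0, 0, 0], "spin": 0.2},
  {"translation": [0, 0, 0], "spin": 0},
])

```text
t: 10.43
ee_pos: [0.4942, -0.083, 0.1025]
orientation: [0.954, 1.348, -0.954]
ft_force: [4.8, -3.1, -2.4]
gripper_width: 0.0101
```

```bash
python3 -c "
from h import *
go([-75,-125,101],-80.2); print(ctrl.sense()['moment'])"
```

```text
t 10.43 crate TCP [ -73.7 -125.   102.5] jaw -82.0 w 0.010113812007582353 F [ 4.811  -3.0566 -2.4219] q6 0.9624402868143079
shift units [ 0.038 -0.033 -0.004] spin units -0.37 x-axis [ 0.0027 -0.0017 -1.    ]
[-0.6268 -0.6928  0.4135]
```

Emit:
jog_arm([
  {"translation": [0, 0, 0], "spin": 0},
  {"translation": [0, 0, 0], "spin": 0},
  {"translation": [0, 0, 0], "spin": 0},
  {"translation": [-0.5, 0, 0], "spin": 0},
  {"translation": [-0.8, 0, 0], "spin": 0},
  {"translation": [-0.8, 0, 0], "spin": 0},
  {"translation": [0, 0, 0], "spin": -0.8},
  {"translation": [0, 0, 0], "spin": -0.8},
], hand=0.6)

```text
t: 11.1
ee_pos: [0.4947, -0.0824, 0.1889]
orientation: [0.846, 1.395, -0.844]
ft_force: [0.0, -0.3, -0.8]
gripper_width: 0.0367
```

Emit:
jog_arm([
  {"translation": [0, 0, 0], "spin": -1},
  {"translation": [0, 0, 0], "spin": -1},
  {"translation": [0, 0, 0], "spin": -1},
  {"translation": [0, 0, 0], "spin": -1},
  {"translation": [0, 0, 0], "spin": -1},
  {"translation": [0, 0, 0], "spin": -1},
  {"translation": [0, 0, 0], "spin": -1},
  {"translation": [0, 0, 0], "spin": -1},
], hand=0.3)

```text
t: 11.77
ee_pos: [0.4929, -0.0819, 0.1858]
orientation: [0.304, 1.55, -0.303]
ft_force: [-0.6, -0.4, 0.1]
gripper_width: 0.065
```

Emit:
jog_arm([
  {"translation": [0, 0, 0], "spin": -1},
  {"translation": [0, 0, 0], "spin": -1},
  {"translation": [0, 0, 0], "spin": -1},
  {"translation": [0, 0, 0], "spin": -1},
  {"translation": [0, 0, 0], "spin": -1},
  {"translation": [0, 0, 0], "spin": -1},
  {"translation": [0, 0, 0], "spin": -0.8},
  {"translation": [0, 0, 0], "spin": 0},
])

```text
t: 12.43
ee_pos: [0.4929, -0.0819, 0.1858]
orientation: [-0.161, 1.565, 0.162]
ft_force: [-0.2, 0.5, -0.5]
gripper_width: 0.065
```

```bash
python3 -c "
from h import *
go([55,-70,178],0)"
```

```text
t 12.43 crate TCP [ -74.7 -123.7  185.8] jaw 0.2 w 0.06496079283470946 F [-0.2071  0.5087 -0.528 ] q6 -0.4728857206185196
shift units [0.195 1.329 3.249] spin units 0.05 x-axis [-0.0003  0.0002 -1.    ]
```

Emit:
jog_arm([
  {"translation": [0, 0.33, 0.81], "spin": 0},
  {"translation": [0, 0.33, 0.81], "spin": 0},
  {"translation": [0, 0.33, 0.81], "spin": 0},
  {"translation": [0, 0.33, 0.81], "spin": 0},
  {"translation": [0, 0, 0], "spin": 0},
  {"translation": [0, 0, 0], "spin": 0},
])

```text
t: 12.93
ee_pos: [0.6097, -0.003, 0.1844]
orientation: [-0.158, 1.567, 0.159]
ft_force: [0.3, -0.2, -0.1]
gripper_width: 0.0651
```

Run:
```python
from h import *
go([55,-18,106.2],0)
a=np.radians(20); t=[-18-20*np.sin(a),125+20*np.cos(a)]
wpic('pics/w4.png',[[35,t[0],t[1]],[75,t[0],t[1]],[15,-95,102.5],[-12,-125,98]])
```

```text
t 12.93 crate TCP [ 55.5 -69.8 184.4] jaw 0.0 w 0.06514452539928706 F [ 0.2821 -0.1616 -0.1469] q6 -0.2910759242494449
shift units [ 1.956  1.294 -0.008] spin units 0.01 x-axis [-0.0024  0.0003 -1.    ]
[35, np.float64(-24.840402866513372), np.float64(143.79385241571816)] [366.1504 236.3289]
[75, np.float64(-24.840402866513372), np.float64(143.79385241571816)] [458.6522 236.3552]
[15, -95, 102.5] [340.0277 348.858 ]
[-12, -125, 98] [296.9806 393.3905]
```

View pics/w4.png

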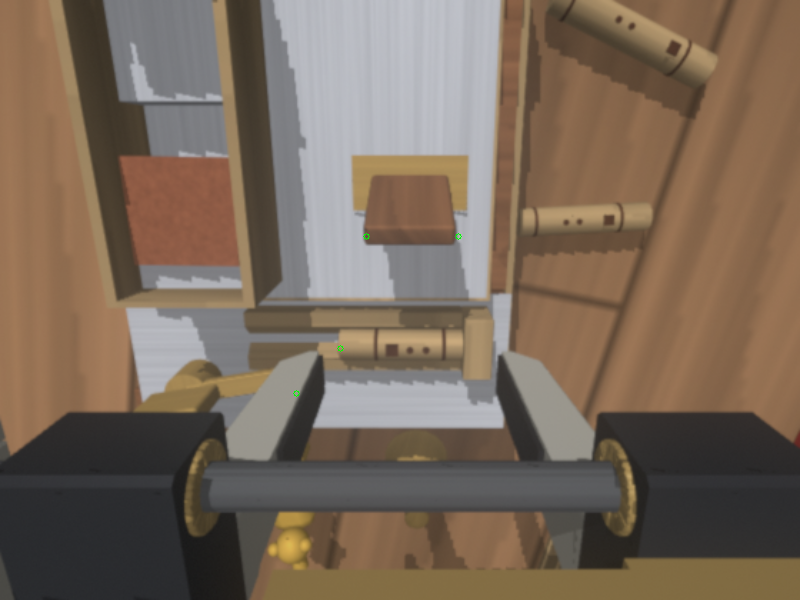

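Emit:
jog_arm([
  {"translation": [0, 0.65, 0], "spin": 0},
  {"translation": [0, 0.66, 0], "spin": 0},
  {"translation": [0.6, 0, 0], "spin": 0},
  {"translation": [0.6, 0, 0], "spin": 0},
  {"translation": [0.5, 0, 0], "spin": 0},
  {"translation": [0.25, 0, 0], "spin": 0},
  {"translation": [0, 0, 0], "spin": 0},
])

```text
t: 13.57
ee_pos: [0.5964, 0.0463, 0.1053]
orientation: [-0.157, 1.57, 0.158]
ft_force: [0.3, -0.2, 0.2]
gripper_width: 0.0651
```

Emit:
jog_arm([
  {"translation": [0, 0, 0], "spin": 0},
  {"translation": [0, 0, 0], "spin": 0},
  {"translation": [0, 0, 0], "spin": 0},
  {"translation": [0, 0, 0], "spin": 0},
  {"translation": [0, 0, 0], "spin": 0},
  {"translation": [0, 0, 0], "spin": 0},
], hand=1, newtons=25)

```text
t: 14.07
ee_pos: [0.5993, 0.0468, 0.1093]
orientation: [-0.159, 1.564, 0.158]
ft_force: [-3.6, -1.5, 5.7]
gripper_width: 0.0401
```

```bash
cat >> h.py <<'E'
def arc(th0,th1,n):
    """per-row tool shifts (x down, y crate y) for fin grip along lid arc"""
    t=np.linspace(th0,th1,n+1); u=158*np.cos(t)-43*np.sin(t); z=158*np.sin(t)+43*np.cos(t)
    return np.c_[-np.diff(z)/40,-np.diff(u)/40].round(3)
E
python3 - <<'E'
from h import *
go([55,-18,106.2],0)
for k in range(6): print(arc(.18*k,.18*(k+1),8).tolist())
E
```

```text
t 14.07 crate TCP [ 55.3 -18.9 109.3] jaw 0.0 w 0.0400510006656439 F [-3.6374 -1.4531  5.7399] q6 -0.2090288203986865
shift units [ 0.078  0.023 -0.007] spin units 0.01 x-axis [ 0.001  -0.0004 -1.    ]
[[-0.089, 0.025], [-0.088, 0.027], [-0.087, 0.029], [-0.087, 0.031], [-0.086, 0.033], [-0.085, 0.035], [-0.084, 0.037], [-0.084, 0.039]]
[[-0.083, 0.041], [-0.082, 0.042], [-0.081, 0.044], [-0.08, 0.046], [-0.079, 0.048], [-0.078, 0.05], [-0.076, 0.051], [-0.075, 0.053]]
[[-0.074, 0.055], [-0.073, 0.056], [-0.072, 0.058], [-0.07, 0.06], [-0.069, 0.061], [-0.067, 0.063], [-0.066, 0.064], [-0.065, 0.066]]
[[-0.063, 0.067], [-0.062, 0.069], [-0.06, 0.07], [-0.058, 0.071], [-0.057, 0.073], [-0.055, 0.074], [-0.053, 0.075], [-0.052, 0.076]]
[[-0.05, 0.077], [-0.048, 0.078], [-0.046, 0.08], [-0.045, 0.081], [-0.043, 0.082], [-0.041, 0.082], [-0.039, 0.083], [-0.037, 0.084]]
[[-0.035, 0.085], [-0.033, 0.086], [-0.031, 0.087], [-0.03, 0.087], [-0.028, 0.088], [-0.026, 0.088], [-0.024, 0.089], [-0.022, 0.09]]
```

Emit:
jog_arm([
  {"translation": [-0.09, 0.025, 0], "spin": 0},
  {"translation": [-0.088, 0.028, 0], "spin": 0},
  {"translation": [-0.088, 0.03, 0], "spin": 0},
  {"translation": [-0.087, 0.032, 0], "spin": 0},
  {"translation": [-0.086, 0.034, 0], "spin": 0},
  {"translation": [-0.085, 0.036, 0], "spin": 0},
  {"translation": [-0.085, 0.038, 0], "spin": 0},
  {"translation": [-0.084, 0.04, 0], "spin": 0},
])

```text
t: 14.73
ee_pos: [0.597, 0.0579, 0.1358]
orientation: [-0.159, 1.564, 0.159]
ft_force: [5.7, 1.2, -6.6]
gripper_width: 0.04
```

Emit:
jog_arm([
  {"translation": [-0.083, 0.042, 0], "spin": 0},
  {"translation": [-0.082, 0.043, 0], "spin": 0},
  {"translation": [-0.081, 0.045, 0], "spin": 0},
  {"translation": [-0.08, 0.047, 0], "spin": 0},
  {"translation": [-0.079, 0.049, 0], "spin": 0},
  {"translation": [-0.078, 0.051, 0], "spin": 0},
  {"translation": [-0.076, 0.052, 0], "spin": 0},
  {"translation": [-0.075, 0.054, 0], "spin": 0},
])

```text
t: 15.4
ee_pos: [0.5939, 0.0729, 0.1611]
orientation: [-0.159, 1.564, 0.159]
ft_force: [6.1, 0.7, -6.4]
gripper_width: 0.0396
```

```bash
cat >> h.py <<'E'
def lid():
    s=ctrl.sense(); th=crate(); h=Ro.from_euler('z',-th[2]).apply(s["ee_pos"]-[th[0],th[1],0])*1000
    u,z=140-h[1],h[2]+18.8-82; print("u,z",round(u,1),round(z,1),"r",round(np.hypot(u,z),1),"angle",round(np.arctan2(z,u)-np.arctan2(46,159),3),"F",s["ft_force"],"w",s["gripper_width"],"t",s["t"],"x",h[0])
E
python3 -c "
from h import *
lid()"
```

```text
u,z 132.2 97.9 r 164.5 angle 0.356 F [ 6.1369  0.6993 -6.4174] w 0.03958574811020792 t 15.4 x 55.15953002122518
```

Emit:
jog_arm([
  {"translation": [-0.075, 0.055, 0], "spin": 0},
  {"translation": [-0.073, 0.056, 0], "spin": 0},
  {"translation": [-0.072, 0.058, 0], "spin": 0},
  {"translation": [-0.071, 0.06, 0], "spin": 0},
  {"translation": [-0.07, 0.061, 0], "spin": 0},
  {"translation": [-0.068, 0.063, 0], "spin": 0},
  {"translation": [-0.066, 0.064, 0], "spin": 0},
  {"translation": [-0.065, 0.066, 0], "spin": 0},
])

```text
t: 16.07
ee_pos: [0.59, 0.0918, 0.1834]
orientation: [-0.159, 1.564, 0.159]
ft_force: [6.5, 1.3, -7.4]
gripper_width: 0.0394
```

Emit:
jog_arm([
  {"translation": [-0.064, 0.067, 0], "spin": 0},
  {"translation": [-0.062, 0.069, 0], "spin": 0},
  {"translation": [-0.06, 0.07, 0], "spin": 0},
  {"translation": [-0.059, 0.071, 0], "spin": 0},
  {"translation": [-0.057, 0.073, 0], "spin": 0},
  {"translation": [-0.055, 0.074, 0], "spin": 0},
  {"translation": [-0.054, 0.075, 0], "spin": 0},
  {"translation": [-0.052, 0.076, 0], "spin": 0},
])

```text
t: 16.73
ee_pos: [0.5854, 0.1142, 0.202]
orientation: [-0.159, 1.564, 0.159]
ft_force: [6.0, -0.3, -7.3]
gripper_width: 0.0397
```

```bash
python3 -c "
from h import *
lid()"
```

```text
u,z 90.1 138.8 r 165.5 angle 0.713 F [ 6.0212 -0.2539 -7.2883] w 0.03969558188615715 t 16.7333 x 55.13768137710289
```

Emit:
jog_arm([
  {"translation": [-0.05, 0.077, 0], "spin": 0},
  {"translation": [-0.048, 0.078, 0], "spin": 0},
  {"translation": [-0.046, 0.08, 0], "spin": 0},
  {"translation": [-0.045, 0.081, 0], "spin": 0},
  {"translation": [-0.043, 0.082, 0], "spin": 0},
  {"translation": [-0.041, 0.082, 0], "spin": 0},
  {"translation": [-0.039, 0.083, 0], "spin": 0},
  {"translation": [-0.037, 0.084, 0], "spin": 0},
])

```text
t: 17.4
ee_pos: [0.5803, 0.1393, 0.2162]
orientation: [-0.159, 1.564, 0.159]
ft_force: [5.2, -0.0, -5.3]
gripper_width: 0.0396
```

Emit:
jog_arm([
  {"translation": [-0.035, 0.085, 0], "spin": 0},
  {"translation": [-0.033, 0.086, 0], "spin": 0},
  {"translation": [-0.031, 0.087, 0], "spin": 0},
  {"translation": [-0.03, 0.087, 0], "spin": 0},
  {"translation": [-0.028, 0.088, 0], "spin": 0},
  {"translation": [-0.026, 0.088, 0], "spin": 0},
  {"translation": [-0.024, 0.089, 0], "spin": 0},
  {"translation": [-0.022, 0.09, 0], "spin": 0},
])

```text
t: 18.07
ee_pos: [0.5747, 0.1667, 0.2256]
orientation: [-0.159, 1.564, 0.158]
ft_force: [5.6, -1.8, -4.1]
gripper_width: 0.04
```

```bash
python3 -c "
from h import *
lid()"
```

```text
u,z 36.5 162.4 r 166.4 angle 1.068 F [ 5.6107 -1.7756 -4.0589] w 0.04001177424643703 t 18.0667 x 55.133813085626265
```

Hold slightly higher (1.1) for over a second, then look.

Emit:
jog_arm([
  {"translation": [-0.02, 0.08, 0], "spin": 0},
  {"translation": [-0.016, 0.07, 0], "spin": 0},
  {"translation": [0, 0, 0], "spin": 0},
  {"translation": [0, 0, 0], "spin": 0},
  {"translation": [0, 0, 0], "spin": 0},
  {"translation": [0, 0, 0], "spin": 0},
  {"translation": [0, 0, 0], "spin": 0},
  {"translation": [0, 0, 0], "spin": 0},
])

```text
t: 18.73
ee_pos: [0.5735, 0.1725, 0.227]
orientation: [-0.159, 1.564, 0.159]
ft_force: [4.5, 0.2, -3.2]
gripper_width: 0.0394
```

Emit:
jog_arm([
  {"translation": [0, 0, 0], "spin": 0},
  {"translation": [0, 0, 0], "spin": 0},
  {"translation": [0, 0, 0], "spin": 0},
  {"translation": [0, 0, 0], "spin": 0},
  {"translation": [0, 0, 0], "spin": 0},
  {"translation": [0, 0, 0], "spin": 0},
  {"translation": [0, 0, 0], "spin": 0},
  {"translation": [0, 0, 0], "spin": 0},
])

```text
t: 19.4
ee_pos: [0.5735, 0.1725, 0.2269]
orientation: [-0.159, 1.564, 0.159]
ft_force: [5.0, -0.3, -3.0]
gripper_width: 0.0398
```

Run:
```python
from h import *
lid()
a=ctrl.grab_frame("top")[150:350,200:420]; b=ctrl.grab_frame("side")[100:340,150:370]
a=cv2.resize(a,(400,364),interpolation=cv2.INTER_CUBIC); b=cv2.resize(b,(400,436),interpolation=cv2.INTER_CUBIC)
o=np.zeros((436,800,3),np.uint8); o[:364,:400]=a; o[:,400:]=b; cv2.imwrite('pics/up.png',o[:,:,::-1])
```

```text
u,z 30.5 163.7 r 166.6 angle 1.105 F [ 4.9881 -0.3436 -3.0246] w 0.03979013347470095 t 19.4 x 55.12709246694673
```

View pics/up.png

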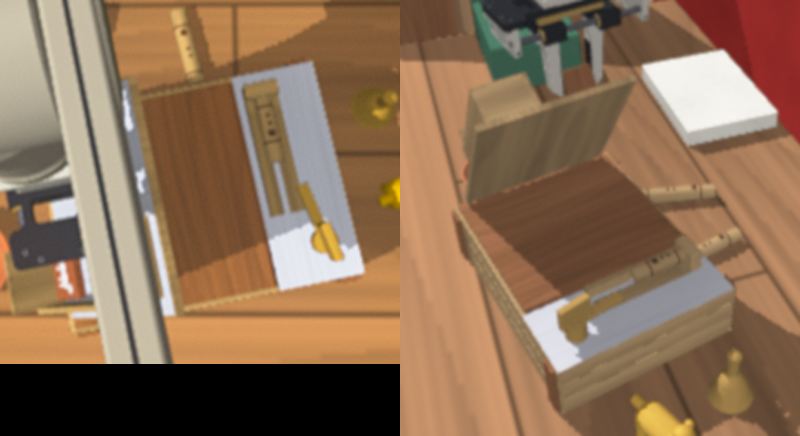

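Emit:
jog_arm([
  {"translation": [0.016, -0.07, 0], "spin": 0},
  {"translation": [0.02, -0.08, 0], "spin": 0},
  {"translation": [0.022, -0.09, 0], "spin": 0},
  {"translation": [0.024, -0.089, 0], "spin": 0},
  {"translation": [0.026, -0.088, 0], "spin": 0},
  {"translation": [0.028, -0.088, 0], "spin": 0},
  {"translation": [0.03, -0.087, 0], "spin": 0},
  {"translation": [0.031, -0.087, 0], "spin": 0},
])

```text
t: 20.17
ee_pos: [0.579, 0.1454, 0.2188]
orientation: [-0.159, 1.564, 0.158]
ft_force: [5.5, -0.5, 1.4]
gripper_width: 0.0397
```

Emit:
jog_arm([
  {"translation": [0.033, -0.086, 0], "spin": 0},
  {"translation": [0.035, -0.085, 0], "spin": 0},
  {"translation": [0.037, -0.084, 0], "spin": 0},
  {"translation": [0.039, -0.083, 0], "spin": 0},
  {"translation": [0.041, -0.082, 0], "spin": 0},
  {"translation": [0.043, -0.082, 0], "spin": 0},
  {"translation": [0.045, -0.081, 0], "spin": 0},
  {"translation": [0.046, -0.08, 0], "spin": 0},
])

```text
t: 20.83
ee_pos: [0.5843, 0.1195, 0.2056]
orientation: [-0.158, 1.564, 0.159]
ft_force: [7.3, 0.6, -1.1]
gripper_width: 0.0399
```

Emit:
jog_arm([
  {"translation": [0.048, -0.078, 0], "spin": 0},
  {"translation": [0.05, -0.077, 0], "spin": 0},
  {"translation": [0.052, -0.076, 0], "spin": 0},
  {"translation": [0.054, -0.075, 0], "spin": 0},
  {"translation": [0.055, -0.074, 0], "spin": 0},
  {"translation": [0.057, -0.073, 0], "spin": 0},
  {"translation": [0.059, -0.071, 0], "spin": 0},
  {"translation": [0.06, -0.07, 0], "spin": 0},
])

```text
t: 21.5
ee_pos: [0.589, 0.0964, 0.1881]
orientation: [-0.158, 1.565, 0.159]
ft_force: [5.9, -0.0, -1.7]
gripper_width: 0.0403
```

```bash
python3 -c "
from h import *
lid()"
```

```text
u,z 108.3 124.9 r 165.3 angle 0.575 F [ 5.907  -0.0127 -1.7129] w 0.04034473731068107 t 21.5 x 55.12489103725083
```

Emit:
jog_arm([
  {"translation": [0.062, -0.069, 0], "spin": 0},
  {"translation": [0.064, -0.067, 0], "spin": 0},
  {"translation": [0.065, -0.066, 0], "spin": 0},
  {"translation": [0.066, -0.064, 0], "spin": 0},
  {"translation": [0.068, -0.063, 0], "spin": 0},
  {"translation": [0.07, -0.061, 0], "spin": 0},
  {"translation": [0.071, -0.06, 0], "spin": 0},
  {"translation": [0.072, -0.058, 0], "spin": 0},
])

```text
t: 22.17
ee_pos: [0.5931, 0.0766, 0.1665]
orientation: [-0.158, 1.564, 0.159]
ft_force: [6.2, 1.6, -1.4]
gripper_width: 0.0399
```

Emit:
jog_arm([
  {"translation": [0.073, -0.056, 0], "spin": 0},
  {"translation": [0.075, -0.055, 0], "spin": 0},
  {"translation": [0.075, -0.054, 0], "spin": 0},
  {"translation": [0.076, -0.052, 0], "spin": 0},
  {"translation": [0.078, -0.051, 0], "spin": 0},
  {"translation": [0.079, -0.049, 0], "spin": 0},
  {"translation": [0.08, -0.047, 0], "spin": 0},
  {"translation": [0.081, -0.045, 0], "spin": 0},
])

```text
t: 22.83
ee_pos: [0.5963, 0.0609, 0.1417]
orientation: [-0.158, 1.565, 0.159]
ft_force: [6.4, 1.4, -3.5]
gripper_width: 0.0397
```

```bash
python3 -c "
from h import *
lid()
print(arc(.19,.09,8).tolist()); print(arc(.09,0.02,8).tolist())"
```

```text
u,z 144.5 78.5 r 164.4 angle 0.216 F [ 6.3894  1.3649 -3.5406] w 0.03973273733644014 t 22.8333 x 55.14901654880198
[[0.046, -0.022], [0.046, -0.022], [0.047, -0.021], [0.047, -0.02], [0.047, -0.02], [0.047, -0.019], [0.048, -0.019], [0.048, -0.018]]
[[0.034, -0.012], [0.034, -0.012], [0.034, -0.012], [0.034, -0.011], [0.034, -0.011], [0.034, -0.011], [0.034, -0.011], [0.034, -0.01]]
```

Emit:
jog_arm([
  {"translation": [0.046, -0.023, 0], "spin": 0},
  {"translation": [0.046, -0.023, 0], "spin": 0},
  {"translation": [0.046, -0.022, 0], "spin": 0},
  {"translation": [0.047, -0.022, 0], "spin": 0},
  {"translation": [0.047, -0.021, 0], "spin": 0},
  {"translation": [0.047, -0.021, 0], "spin": 0},
  {"translation": [0.047, -0.02, 0], "spin": 0},
  {"translation": [0.047, -0.02, 0], "spin": 0},
])

```text
t: 23.5
ee_pos: [0.5977, 0.0542, 0.1268]
orientation: [-0.158, 1.564, 0.159]
ft_force: [6.1, 1.3, -2.3]
gripper_width: 0.0396
```

Emit:
jog_arm([
  {"translation": [0.034, -0.014, 0], "spin": 0},
  {"translation": [0.034, -0.014, 0], "spin": 0},
  {"translation": [0.034, -0.014, 0], "spin": 0},
  {"translation": [0.034, -0.013, 0], "spin": 0},
  {"translation": [0.034, -0.013, 0], "spin": 0},
  {"translation": [0.034, -0.012, 0], "spin": 0},
  {"translation": [0.034, -0.012, 0], "spin": 0},
  {"translation": [0.034, -0.012, 0], "spin": 0},
])

```text
t: 24.17
ee_pos: [0.5985, 0.0507, 0.1173]
orientation: [-0.158, 1.564, 0.16]
ft_force: [-3.4, 5.2, 16.6]
gripper_width: 0.0397
```

```bash
python3 -c "
from h import *
lid()"
```

```text
u,z 154.9 54.1 r 164.1 angle 0.055 F [-3.4268  5.2403 16.6039] w 0.03974609896177257 t 24.1667 x 55.27405056751081
```

Run:
```python
from h import *
lid()
a=ctrl.grab_frame("top")[160:350,200:430]; b=ctrl.grab_frame("side")[160:340,150:350]
a=cv2.resize(a,(400,330),interpolation=cv2.INTER_CUBIC); b=cv2.resize(b,(400,360),interpolation=cv2.INTER_CUBIC)
o=np.zeros((360,800,3),np.uint8); o[:330,:400]=a; o[:,400:]=b; cv2.imwrite('pics/dn.png',o[:,:,::-1])
```

```text
u,z 154.9 54.1 r 164.1 angle 0.055 F [-3.4268  5.2403 16.6039] w 0.03974609896177257 t 24.1667 x 55.27405056751081
```

View pics/dn.png

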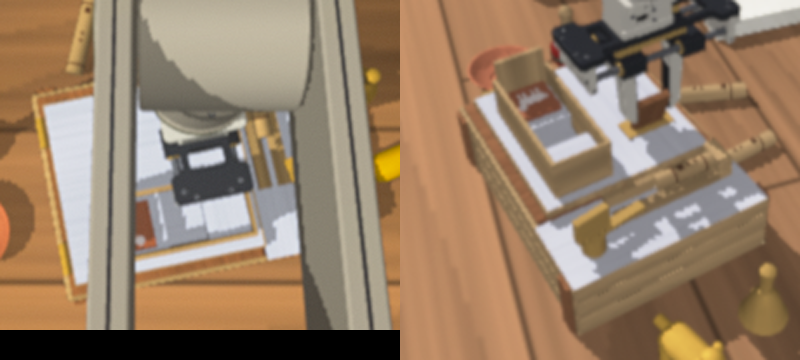

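Emit:
jog_arm([
  {"translation": [-0.02, 0, 0], "spin": 0},
  {"translation": [-0.01, 0, 0], "spin": 0},
  {"translation": [0, 0, 0], "spin": 0},
])

```text
t: 24.52
ee_pos: [0.5984, 0.0507, 0.1174]
orientation: [-0.158, 1.565, 0.16]
ft_force: [4.8, 3.5, -0.9]
gripper_width: 0.0399
```

Emit:
jog_arm([
  {"translation": [0, 0, 0], "spin": 0},
  {"translation": [0, 0, 0], "spin": 0},
  {"translation": [0, 0, 0], "spin": 0},
  {"translation": [0, 0, 0], "spin": 0},
], hand=0.32)

```text
t: 24.85
ee_pos: [0.5977, 0.0497, 0.1171]
orientation: [-0.159, 1.566, 0.159]
ft_force: [-0.3, 0.1, 0.4]
gripper_width: 0.0606
```

Emit:
jog_arm([
  {"translation": [-0.6, 0, 0], "spin": 0},
  {"translation": [-0.8, 0, 0], "spin": 0},
  {"translation": [-0.5, 0, 0], "spin": 0},
  {"translation": [0, -0.65, 0], "spin": 0},
  {"translation": [0, -0.65, 0], "spin": 0},
  {"translation": [0, 0, 0], "spin": 0},
  {"translation": [0, 0, 0], "spin": 0},
])

```text
t: 25.43
ee_pos: [0.6086, -0.0023, 0.1933]
orientation: [-0.157, 1.566, 0.157]
ft_force: [-0.2, -0.2, -0.0]
gripper_width: 0.0633
```

Run:
```python
from h import *
go([-75,-125,188],-80)
a=np.radians(20); t=[-18-20*np.sin(a),125+20*np.cos(a)]
wpic('pics/w5.png',[[35,t[0],t[1]],[75,t[0],t[1]],[15,-95,102.5],[-16,-60,140]])
```

```text
t 25.43 crate TCP [ 54.5 -68.8 193.3] jaw -0.1 w 0.06329809006579697 F [-0.1725 -0.2116 -0.0197] q6 -0.28783228518387316
shift units [ 0.135 -1.409 -3.235] spin units 15.98 x-axis [-0.0007  0.     -1.    ]
[35, np.float64(-24.840402866513372), np.float64(143.79385241571816)] [368.3393 239.082 ]
[75, np.float64(-24.840402866513372), np.float64(143.79385241571816)] [457.18  239.036]
[15, -95, 102.5] [342.5665 347.5947]
[-16, -60, 140] [264.3777 310.529 ]
```

View pics/w5.png

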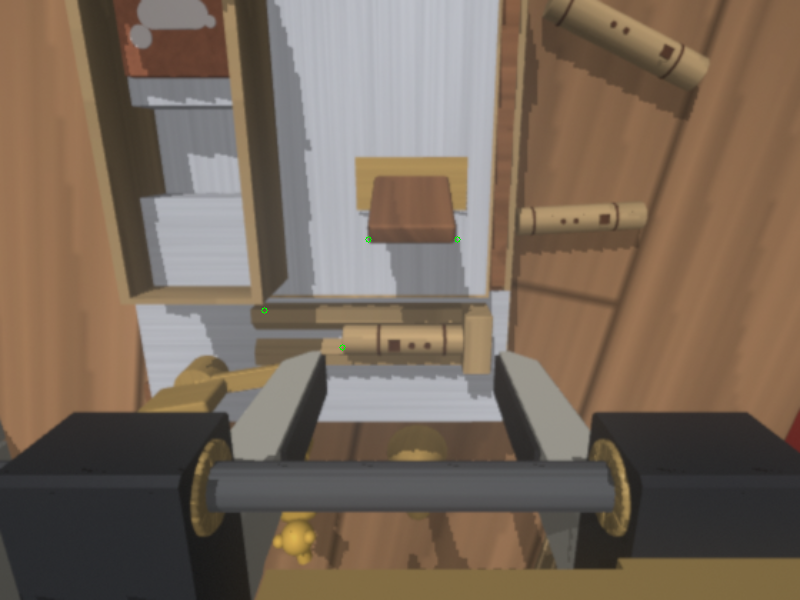

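Emit:
jog_arm([
  {"translation": [0, -0.35, -0.81], "spin": 0},
  {"translation": [0, -0.35, -0.81], "spin": 0},
  {"translation": [0, -0.35, -0.81], "spin": 0},
  {"translation": [0, -0.35, -0.81], "spin": 0},
  {"translation": [0, 0, 0], "spin": 1},
  {"translation": [0, 0, 0], "spin": 1},
  {"translation": [0, 0, 0], "spin": 1},
  {"translation": [0, 0, 0], "spin": 1},
], hand=0.62)

```text
t: 26.15
ee_pos: [0.4926, -0.0811, 0.1934]
orientation: [0.119, 1.568, -0.118]
ft_force: [0.3, -0.0, -1.0]
gripper_width: 0.0354
```

Emit:
jog_arm([
  {"translation": [0, 0, 0], "spin": 1},
  {"translation": [0, 0, 0], "spin": 1},
  {"translation": [0, 0, 0], "spin": 1},
  {"translation": [0, 0, 0], "spin": 1},
  {"translation": [0, 0, 0], "spin": 1},
  {"translation": [0, 0, 0], "spin": 1},
  {"translation": [0, 0, 0], "spin": 1},
  {"translation": [0, 0, 0], "spin": 1},
])

```text
t: 26.82
ee_pos: [0.4927, -0.0808, 0.1932]
orientation: [0.663, 1.468, -0.663]
ft_force: [-0.0, -0.1, -0.0]
gripper_width: 0.0353
```

Emit:
jog_arm([
  {"translation": [0, 0, 0], "spin": 1},
  {"translation": [0, 0, 0], "spin": 1},
  {"translation": [0, 0, 0], "spin": 1},
  {"translation": [0, 0, 0], "spin": 1},
  {"translation": [0, 0, 0], "spin": 0},
  {"translation": [0, 0, 0], "spin": 0},
])

```text
t: 27.32
ee_pos: [0.4928, -0.0812, 0.1933]
orientation: [0.925, 1.366, -0.925]
ft_force: [-0.3, 0.6, 0.1]
gripper_width: 0.0355
```

```bash
python3 -c "
from h import *
go([-74.5,-125,102],-80.5)"
```

```text
t 27.32 crate TCP [ -74.7 -123.   193.3] jaw -79.8 w 0.03553842588355942 F [-0.2788  0.6003  0.1357] q6 0.924478477396043
shift units [ 2.283 -0.004  0.052] spin units 0.15 x-axis [-0.0005  0.0004 -1.    ]
```

Emit:
jog_arm([
  {"translation": [0, 0, 0.05], "spin": 0.1},
  {"translation": [0.7, 0, 0], "spin": 0},
  {"translation": [0.7, 0, 0], "spin": 0},
  {"translation": [0.5, 0, 0], "spin": 0},
  {"translation": [0.26, 0, 0], "spin": 0},
  {"translation": [0.1, 0, 0], "spin": 0},
  {"translation": [0, 0, 0], "spin": 0},
])

```text
t: 27.9
ee_pos: [0.4933, -0.0837, 0.1026]
orientation: [0.933, 1.363, -0.934]
ft_force: [0.2, 0.1, 0.5]
gripper_width: 0.0355
```

Emit:
jog_arm([
  {"translation": [0, 0, 0], "spin": 0},
  {"translation": [0, 0, 0], "spin": 0},
  {"translation": [0, 0, 0], "spin": 0},
  {"translation": [0, 0, 0], "spin": 0},
  {"translation": [0, 0, 0], "spin": 0},
], hand=1, newtons=20)

```text
t: 28.32
ee_pos: [0.4942, -0.0831, 0.1042]
orientation: [0.935, 1.361, -0.933]
ft_force: [-1.1, 2.5, 3.4]
gripper_width: 0.0099
```

```bash
python3 -c "
from h import *
go([-75,-125,102],0)"
```

```text
t 28.32 crate TCP [ -73.7 -125.1  104.2] jaw -80.5 w 0.009879272991973928 F [-1.0718  2.4982  3.3623] q6 0.9321957951401875
shift units [ 0.056 -0.031 -0.008] spin units -16.09 x-axis [ 0.0009  0.0013 -1.    ]
```

Emit:
jog_arm([
  {"translation": [0, 0, 0], "spin": -0.6},
  {"translation": [0, 0, 0], "spin": -0.8},
  {"translation": [0, 0, 0], "spin": -0.8},
  {"translation": [0, 0, 0], "spin": -0.8},
  {"translation": [0, 0, 0], "spin": -0.8},
  {"translation": [0, 0, 0], "spin": -0.8},
  {"translation": [0, 0, 0], "spin": -0.8},
  {"translation": [0, 0, 0], "spin": -0.8},
])

```text
t: 28.98
ee_pos: [0.4939, -0.0827, 0.1042]
orientation: [0.517, 1.509, -0.514]
ft_force: [-4.9, 6.4, 7.5]
gripper_width: 0.0101
```

Emit:
jog_arm([
  {"translation": [0, 0, 0], "spin": -0.8},
  {"translation": [0, 0, 0], "spin": -0.8},
  {"translation": [0, 0, 0], "spin": -0.8},
  {"translation": [0, 0, 0], "spin": -0.8},
  {"translation": [0, 0, 0], "spin": -0.8},
  {"translation": [0, 0, 0], "spin": -0.8},
  {"translation": [0, 0, 0], "spin": -0.8},
  {"translation": [0, 0, 0], "spin": -0.8},
])

```text
t: 29.65
ee_pos: [0.4934, -0.0825, 0.1042]
orientation: [0.08, 1.57, -0.076]
ft_force: [-6.5, 6.9, 11.2]
gripper_width: 0.0101
```

Emit:
jog_arm([
  {"translation": [0, 0, 0], "spin": -0.8},
  {"translation": [0, 0, 0], "spin": -0.8},
  {"translation": [0, 0, 0], "spin": -0.8},
  {"translation": [0, 0, 0], "spin": -0.6},
  {"translation": [0, 0, 0], "spin": -0.4},
  {"translation": [0, 0, 0], "spin": -0.3},
  {"translation": [0, 0, 0], "spin": -0.2},
  {"translation": [0, 0, 0], "spin": 0},
])

```text
t: 30.32
ee_pos: [0.4931, -0.0826, 0.1042]
orientation: [-0.185, 1.564, 0.189]
ft_force: [-7.2, 7.5, 11.1]
gripper_width: 0.0101
```

```bash
python3 -c "
from h import *
go([-75,-125,102],0);print(ctrl.sense()['moment'])"
```

```text
t 30.32 crate TCP [ -74.7 -124.4  104.2] jaw 2.1 w 0.01013560009272259 F [-7.2111  7.4517 11.0637] q6 -0.5084574114993271
shift units [ 0.054 -0.015 -0.009] spin units 0.42 x-axis [-0.0015  0.0022 -1.    ]
[ 1.2129  1.3805 -0.3797]
```

Emit:
jog_arm([
  {"translation": [0, 0, 0], "spin": 0},
  {"translation": [0, 0, 0], "spin": 0},
  {"translation": [0, 0, 0], "spin": 0},
  {"translation": [-0.4, 0, 0], "spin": 0},
  {"translation": [-0.8, 0, 0], "spin": 0},
  {"translation": [-0.8, 0, 0], "spin": 0},
  {"translation": [-0.8, 0, 0], "spin": 0},
  {"translation": [0, -0.6, 0], "spin": 0},
], hand=0.6)

```text
t: 30.98
ee_pos: [0.5027, -0.1059, 0.2231]
orientation: [-0.19, 1.552, 0.185]
ft_force: [0.6, 0.2, 0.9]
gripper_width: 0.0375
```

Emit:
jog_arm([
  {"translation": [0, -0.8, 0], "spin": 0},
  {"translation": [0, -0.6, 0], "spin": 0},
  {"translation": [0, 0, 0], "spin": 0},
  {"translation": [0, 0, 0], "spin": 0},
])

```text
t: 31.32
ee_pos: [0.5125, -0.1626, 0.2149]
orientation: [-0.184, 1.563, 0.185]
ft_force: [-0.2, 1.1, 0.3]
gripper_width: 0.0374
```

Run:
```python
from h import *
go([-75,-125,102],0)
f=ctrl.grab_frame("wrist"); b=ctrl.grab_frame("side")[160:340,150:350]; a=ctrl.grab_frame("top")[140:350,130:450]
o=np.zeros((600,800,3),np.uint8); o[:300,:400]=cv2.resize(f,(400,300)); o[:360,400:]=cv2.resize(b,(400,360),interpolation=cv2.INTER_CUBIC); o[300:563,:400]=cv2.resize(a,(400,263),interpolation=cv2.INTER_CUBIC)
cv2.imwrite('pics/end.png',o[:,:,::-1])
```

```text
t 31.32 crate TCP [ -71.7 -206.7  214.9] jaw 1.9 w 0.037443491296017234 F [-0.2334  1.0542  0.2871] q6 -0.6373467045238399
shift units [ 2.823  2.042 -0.014] spin units 0.38 x-axis [-0.0004  0.0002 -1.    ]
```

View pics/end.png

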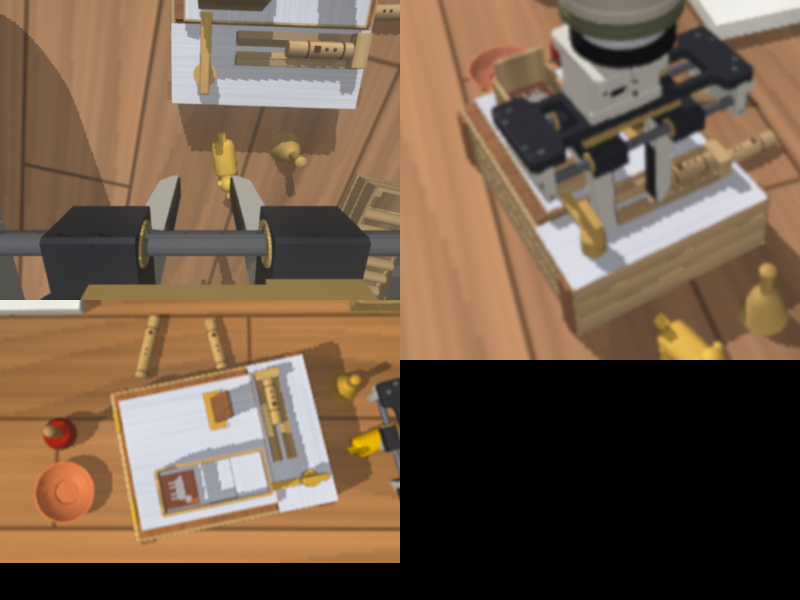

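```bash
python3 -c "
from workcell import ctrl
print(ctrl.finish_job())"
```

```text
the job is handed in; nothing more can be done
None
```

The job is done and handed in at about 31.5 s of the 72 s allowed. I pushed the whistle to its stop and turned the cam lock open. I then raised the lid by its fin to about 1.1 rad and held it there. After lowering it until it sat closed, I turned the lock back to its stop and moved clear.

- **Final pictures:** they show the lamb side up on the landing, the lid closed with the tongue over its edge, the whistle at its stop, and the other wares where they stood.
- **Lock:** it was turned until it pressed on its end stop both ways, with about 0.4 N m each time.
- **Forces:** the highest wrist force I read was about 18 N. That was when the lid seated.
- **Fin grip slipped:** I could not tilt the tool, so I held the fin by its edges and let it pivot between the fingers. It slipped about 8 mm, so the lid seated with the fingers higher than I had worked out. A later wrist picture showed the fin and lid edge back where they started.
- **Whistle push:** contact came about 2.5 mm short of where I had calculated, and I pressed to about 15 N there before backing off. The wrist picture then showed the whistle touching its stop.

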